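Clear the lap counter for the next heat

ROBOT

A 6-joint arm with a two-finger parallel gripper is mounted at the origin on the work surface. World frame = base frame: x ahead of the robot, y to its left, z up, the work surface at z = 0. Lengths are in m, angles in rad, forces in N, time in s.
With the tool pointing down it reaches from about 0.3 to 0.75 m from the base axis. Payload 8.5 kg.
Tool frame: the origin (TCP) lies at the very end of the fingers, on their centre line; the grasp point (between the pads) lies 19 mm behind it; z points along the fingers, y is the line along which they close (so a half turn about z gives the same grasp; the last joint's range is limited). The gripper opens to 85 mm and grips with 20 to 120 N. Pads are 22 mm wide; open, the fingers measure 114 mm over their backs; the gripper's body (76 mm by 85 mm) begins 54 mm behind the grasp point. The pads swing forward as they close: fully open they stand 13 mm farther back than shut.
Start: joints at [0.985, 0.381, 1.297, -0, 1.464, -0.215], TCP at [0.199, 0.513, 0.231] pointing down, gripper open.
Joint ranges: [-3.11, 3.11], [-0.89, 2.33], [0.22, 2.48], [-1.42, 4.56], [0.17, 2.85], [-2.88, 2.88]. Speed limits (rad/s): [2.39, 2.39, 3.14, 3.14, 3.14, 3.14].

INTERFACE

Orientations are given as a unit quaternion [x, y, z, w].
In Python, from plant import manip gives the robot as it stands.
- The arm moves only by the tool play_rows, never from a script. Its argument "series" is a list of rows, each an object of numbers: "x", "y", "z": the shift along the world's x, y, z in mm; "rx", "ry", "rz": the turn, a rotation vector about the world's x, y, z in rad; "hand": the finger opening in mm, from 0 to 85.4. A call has 1 to 10 rows; each row is the pose to reach, as a shift and turn from the pose commanded when the call began; what a row does not reach only later rows make up. A row lasts 1/12 s, in which the tool goes at most 41.7 mm and 7.16 degrees, less where a joint would pass 70% of its speed; a pose out of reach is approached as far as the arm can. A call with a gripper value outside its range is refused whole. The fingers move at their own pace and stop on an object; the grip force is fixed at half the most. Time passes only in rows, so rows that repeat a pose let the fingers close. It gives the time, the measured TCP pose, the force, the opening and the grip force at its end, in the units of the state.
- manip.read_state(): the state, without advancing time (a new reading comes with each control period).
- manip.read_camera(name): name is "side" or "top"; returns (picture, depth): 384x512x3 uint8, red, green, blue; 384x512 float32, m along the optical axis (not along the pixel's ray), 0 where there is no reading.
- manip.camera_model(name): a dict with "intrinsics" (3x3 intrinsics, pixels), "position" and "attitude" of the camera in the world. Camera axes: x right, y down, z forward; pixel columns grow to the right and rows downward; lengths in m; the calibration is good to about 2 mm. A picture is of the moment at which its call begins. camera_model takes no time and is no camera call.
- manip.job_done(): hands the job in; it is judged then, once.
The state is a dict: "t": time; "joint_pos": joint angles; "qvel": joint speeds; "tau": joint torques, N m; "ee_pos": TCP position; "tool_rot": TCP orientation; "contact_force": force on the tool from outside, world axes, zero at the start; "wrist_torque": the same for the moment, N m; "grip_width": finger opening in m; "grip_force": force on a finger pad.
Only numpy, scipy, OpenCV 4.12 (cv2) and the standard library are available. Lean on these libraries where they do the work, as an engineer would, in place of code of your own. Each camera call takes 0.05 s, during which the arm holds its last target. There are 200 camera calls.

TASK

Clear the lap counter for the next heat: lightly press down the plunger with the bar-shaped cap, then the round one, then the cross-shaped one, each until it is well down and stays there. After that push the smoked lid fully shut over them from its outer side. Use closed fingertips and grip or lift nothing; leave the car and the other things around the counter where they are.

Things in the scene. Friction and masses are not known exactly. Their poses are not given: they have to be found in the camera images.
- counter: lap counter: green plastic open-topped tray screwed to the apron, 120 (x) x 270 (y) x 65 mm high, walls and floor 6 mm. Origin at the centre of its underside on the table; its x axis points from the window side (nearest the robot) to the hinge side, y along its long side, z up. Three plunger modules stand in it side by side along y, 80 mm apart (at counter y = -80, 0 and +80 mm, x = -8 mm), in any order from run to run.
- bar_top (a point): centre of the top face of the plunger whose white cap is a straight bar 50 x 14 mm (long side front to back), 10 mm thick; about 58 mm above the table before it is pressed (7 mm below the tray's rim). It moves with the cap.
- bar_plunger (a joint): how far the bar plunger is pushed down, m: 0 at the start, 0.012 at its bottom stop; it can also be pulled up to -0.008. It slides with about 3 N of friction and stays where it is left (no spring). Down by 0.006 or more counts as pressed.
- bar_module: the fixed black base (60 x 64 x 28 mm) that carries the bar plunger; origin at the centre of its underside, 6 mm above the table; its axes are parallel to the counter's.
- disc_top (a point): centre of the top face of the plunger whose white cap is a round disc 34 mm across, 10 mm thick; about 58 mm above the table before it is pressed (7 mm below the tray's rim). It moves with the cap.
- disc_plunger (a joint): how far the disc plunger is pushed down, m: 0 at the start, 0.012 at its bottom stop; it can also be pulled up to -0.008. It slides with about 3 N of friction and stays where it is left (no spring). Down by 0.006 or more counts as pressed.
- disc_module: the fixed black base (60 x 64 x 28 mm) that carries the disc plunger; origin at the centre of its underside, 6 mm above the table; its axes are parallel to the counter's.
- cross_top (a point): centre of the top face of the plunger whose white cap is a plus-shaped cross of two bars 42 x 12 mm, 10 mm thick; about 58 mm above the table before it is pressed (7 mm below the tray's rim). It moves with the cap.
- cross_plunger (a joint): how far the cross plunger is pushed down, m: 0 at the start, 0.012 at its bottom stop; it can also be pulled up to -0.008. It slides with about 3 N of friction and stays where it is left (no spring). Down by 0.006 or more counts as pressed.
- cross_module: the fixed black base (60 x 64 x 28 mm) that carries the cross plunger; origin at the centre of its underside, 6 mm above the table; its axes are parallel to the counter's.
- lid_plate (a joint): angle of the smoked lid, rad: 0 is shut flat on the rim, 1.57 upright, above that leaning back away from the robot; it starts at 1.9 to 2.15. The lid is a flat plate 120 x 270 x 5 mm on two steel pins along the counter's +x rim; its stiff hinge stays where it is left, and 1 to 2 N at its free edge moves it.
- lid_hinge (a point): middle of the hinge line, on the counter's +x rim, 65 mm above the table; axes as the counter's. The hinge line runs along the counter's y.
- lid_edge (a point): middle of the lid's free edge, 120 mm from the hinge line.
- lid_lining: thin smoked lining that covers the inner face of the lid (the face that looks down when shut) up to 6 mm from its edges; origin on the hinge line.
- car: bystander, loose: a red slot car with chrome trim, 160 x 74 x 45 mm; origin at its underside.
- drum: bystander, loose: black rubber tyre trueing drum standing on end, 56 mm across, 70 high with its spindle; origin at its underside.
- puller: bystander, loose: brass pinion gear puller, U-shaped with a steel screw and T-bar, about 75 x 36 x 34 mm; origin at its underside.
- tyre: bystander, loose: spare rubber tyre lying flat, 30 mm across, 14 high; origin at its underside.
- screwdriver: bystander, loose: screwdriver lying down, 130 mm long; origin at its underside.
- oil: bystander, loose: small yellow oil bottle, 28 mm across, 65 high; origin at its underside.
- controller: bystander, loose: hand throttle lying down, 112 x 38 x 30 mm; origin at its underside.

How it is judged:
By the outcome, as a careful person would: the job done as asked, in the order asked, and still so for the second after the job is handed in, with the robot touching nothing.
It also fails if it takes over 58 s, if anything falls off the work surface, if the arm or the gripper's body presses on something with over 40 N, if the wrist force passes 120 N, or if a joint passes its speed limit or range.

## Working session

There is one attempt and no reset: what is moved stays moved. The work goes in short steps, Python scripts to look and compute and a tool call to move; the robot and the scene stay as the last step left them, time stands still between calls to the robot, and variables do not carry over. Pictures are saved under pics/ and viewed, at most 10 in all, crops included, and the job is handed in when it is done.

Besides the shell and the picture viewer there is one more tool, called after "Request:" as name(argument=value, ...) on one line, values as JSON. play_rows: Moves the arm, as the interface text tells. Its arguments: {"type":"object","properties":{"series":{"type":"array"}},"required":["series"]}

```bash
mkdir -p pics; python3 - <<'E'
from plant import manip
import cv2,numpy as np
for n in("side","top"):
    p,d=manip.read_camera(n); cv2.imwrite(f"pics/{n}0.png",p[:,:,::-1]); np.savez(f"{n}0.npz",p=p,d=d)
    m=manip.camera_model(n); print(n,m)
s=manip.read_state(); print(s)
E
```

```text
side {'intrinsics': array([[355.77642754,   0.        , 261.23717106],
       [  0.        , 355.77642754, 189.13661337],
       [  0.        ,   0.        ,   1.        ]]), 'position': array([ 0.54101729, -0.59659357,  0.5764892 ]), 'attitude': array([ 0.90193768, -0.010633  , -0.00514212, -0.43170466])}
top {'intrinsics': array([[489.15617424,   0.        , 249.8952391 ],
       [  0.        , 489.15617424, 182.79715576],
       [  0.        ,   0.        ,   1.        ]]), 'position': array([0.40429478, 0.03918317, 1.16747405]), 'attitude': array([-0.70356275,  0.70763767, -0.04884891,  0.04315275])}
{'t': 0.1, 'joint_pos': array([ 9.84685447e-01,  3.81166897e-01,  1.29812745e+00, -1.13332069e-05,
        1.46360522e+00, -2.15307197e-01]), 'qvel': array([ 0.00110544, -0.00152099, -0.00243881, -0.00081259, -0.000279  ,
       -0.00022506]), 'tau': array([ 3.09154973e-03, -4.49217117e+01, -2.31657565e+01, -1.61413818e-04,
        3.56999728e-03,  6.00507224e-05]), 'ee_pos': array([0.19916961, 0.51240647, 0.23077236]), 'tool_rot': array([ 1.84340865e-01,  9.82862156e-01, -6.03893935e-04, -2.49708785e-04]), 'contact_force': array([ 0.45838024,  0.09646277, -0.91153867]), 'wrist_torque': array([ 0.01281182,  0.02842939, -0.06780118]), 'grip_force': 0.0, 'grip_width': 0.08509514301739513}
```

View pics/top0.png

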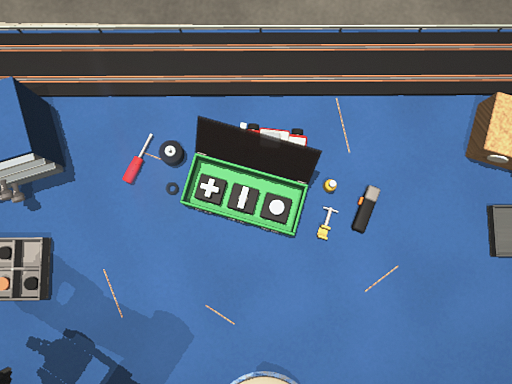

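View pics/side0.png

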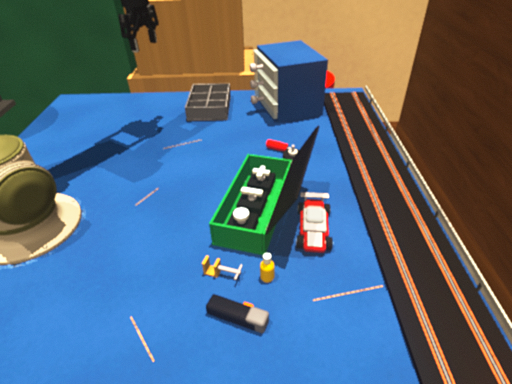

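The top view shows the cross at (210,187), the bar at (243,198) and the disc at (277,207). The lid leans back toward the car, which sits near (275,135). Next I'll measure positions.

```bash
cat > h.py <<'E'
import numpy as np,cv2
from plant import manip
from scipy.spatial.transform import Rotation as R
def cam(n):
    m=manip.camera_model(n); return m["intrinsics"],np.array(m["position"]),R.from_quat(m["attitude"]).as_matrix()
def plane(n,uv,z):
    K,p,A=cam(n); uv=np.atleast_2d(uv).astype(float)
    r=(A@np.linalg.inv(K)@np.c_[uv,np.ones(len(uv))].T).T
    return p+r*((z-p[2])/r[:,2])[:,None]
def cloud(n,d):
    K,p,A=cam(n); v,u=np.mgrid[:d.shape[0],:d.shape[1]]
    c=np.stack([(u-K[0,2])/K[0,0]*d,(v-K[1,2])/K[1,1]*d,d],-1); w=c@A.T+p; w[d<=0]=np.nan; return w
E
python3 - <<'E'
from h import *
z=np.load("top0.npz"); p,d=z["p"],z["d"]; W=cloud("top",d)
hsv=cv2.cvtColor(p,cv2.COLOR_RGB2HSV)
white=((hsv[...,1]<60)&(hsv[...,2]>150)).astype(np.uint8)
white[:165]=0;white[230:]=0;white[:,:190]=0;white[:,310:]=0
n,l,st,c=cv2.connectedComponentsWithStats(white)
for i in range(1,n):
    if st[i,4]>30: print("cap",c[i],st[i],plane("top",c[i],.058)[0].round(4),np.nanmedian(W[l==i],0).round(4))
g=((hsv[...,0]>45)&(hsv[...,0]<80)&(hsv[...,1]>100)).astype(np.uint8)
g[:140]=0; g[250:]=0
top=g&(np.abs(W[...,2]-.065)<.006)
cs,_=cv2.findContours(top.astype(np.uint8),0,2); c=np.vstack([k for k in cs if len(k)>5])[:,0]
r=cv2.minAreaRect(c.astype(np.float32)); print(r)
b=plane("top",cv2.boxPoints(r),.065); print(b.round(4),b.mean(0))
# lid: dark pts above rim
for n in("top","side"):
    z=np.load(n+"0.npz");p,d=z["p"],z["d"]; W=cloud(n,d)
    m=(p.max(2)<60)&(W[...,2]>.075)&(W[...,2]<.21)&(W[...,0]>.4)&(W[...,0]<.62)&(np.abs(W[...,1]-.05)<.2)
    P=W[m]; print(n,len(P))
    if len(P)>50:
        q=P.mean(0); nn=np.linalg.svd(P-q,full_matrices=False)[2][2]; nn*=np.sign(nn[2]+1e-9); e=np.abs((P-q)@nn); P=P[e<.006];q=P.mean(0); nn=np.linalg.svd(P-q,full_matrices=False)[2][2]
        print(q.round(4),nn.round(4),P.min(0).round(3),P.max(0).round(3))
        t=P[np.abs(P[:,2]-P[:,2].max())<.01]; print("top edge mean",t.mean(0).round(3))
z=np.load("top0.npz"); p,d=z["p"],z["d"]; W=cloud("top",d)
red=(p[...,0]>140)&(p[...,1]<70)&(W[...,0]>.45)&(W[...,1]<.1)
print("car",W[red].min(0),W[red].max(0))
for y in range(-150,250,50):
  m=(np.abs(W[...,1]-y/1000)<.02)&(W[...,0]>.3); print(y, np.nanmax(W[m][:,2]).round(3), end=";")
E
```

```text
cap [209.10752688 187.32795699] [200 178  19  19 186] [0.5396 0.123  0.058 ] [0.5405 0.1233 0.0559]
cap [242.62987013 197.00649351] [237 186  12  23 154] [0.517  0.0465 0.058 ] [0.5172 0.0458 0.0557]
cap [276.36263736 206.70879121] [269 200  16  15 182] [ 0.4944 -0.0301  0.058 ] [ 0.494  -0.0296  0.0564]
((243.53024291992188, 193.27581787109375), (118.6800765991211, 52.60627746582031), 16.049007415771484)
[[ 0.5054  0.1897  0.065 ]
 [ 0.6214  0.1579  0.065 ]
 [ 0.5443 -0.1019  0.065 ]
 [ 0.4301 -0.0668  0.065 ]] [0.5252836  0.04473985 0.065     ]
top 2370
[ 0.5954 -0.0241  0.1169] [ 0.8453 -0.2456 -0.4744] [ 0.55  -0.118  0.075] [0.62  0.138 0.173]
top edge mean [ 0.608 -0.077  0.166]
side 876
[ 0.5923 -0.0523  0.1251] [-0.8467  0.2373  0.4763] [ 0.552 -0.12   0.076] [0.62  0.12  0.172]
top edge mean [ 0.607 -0.086  0.167]
car [ 5.15015953e-01 -2.28767022e-01  4.67105330e-04] [0.68747236 0.03319043 0.16950174]
-150 0.066;-100 0.173;-50 0.172;0 0.172;50 0.174;100 0.173;150 0.172;200 0.073;
```

Measured results:
- Counter yaw is about -16.4°. 
- The caps are the bar at (0.517, 0.0465), the disc at (0.494, -0.030) and the cross at (0.540, 0.123).
- The lid angle is about 2.06 rad, with its free edge near (0.637, 0.011, 0.171).

I'll close the fingers and move over the bar.

Request:
play_rows(series=[{"x": 30, "y": -40, "rz": 0.04, "hand": 0}, {"x": 60, "y": -80, "rz": 0.083, "hand": 0}, {"x": 85, "y": -120, "rz": 0.083, "hand": 0}, {"x": 110, "y": -160, "rz": 0.083, "hand": 0}, {"x": 137, "y": -200, "rz": 0.083, "hand": 0}, {"x": 164, "y": -240, "rz": 0.083, "hand": 0}, {"x": 190, "y": -280, "rz": 0.083, "hand": 0}, {"x": 218, "y": -320, "rz": 0.083, "hand": 0}, {"x": 245, "y": -360, "rz": 0.083, "hand": 0}, {"x": 272, "y": -400, "rz": 0.083, "hand": 0}])

```text
invalid input
```

Request:
play_rows(series=[{"x": 20, "y": -30, "hand": 0}, {"x": 46, "y": -66, "hand": 0}, {"x": 46, "y": -66, "hand": 0}, {"x": 46, "y": -66, "hand": 0}])

```text
invalid input
```

Request:
play_rows(series=[{"x": 30, "y": -40, "z": 0, "rx": 0, "ry": 0, "rz": 0.04, "hand": 0}, {"x": 60, "y": -80, "z": 0, "rx": 0, "ry": 0, "rz": 0.083, "hand": 0}])

```text
t: 0.27
ee_pos: [0.2488, 0.4457, 0.2306]
tool_rot: [0.141, 0.99, -0.0, -0.0]
contact_force: [0.6, -0.2, 0.5]
grip_width: 0.0636
grip_force: 0.0
```

Request:
play_rows(series=[{"x": 258, "y": -386, "z": 0, "rx": 0, "ry": 0, "rz": 0, "hand": 0}, {"x": 258, "y": -386, "z": 0, "rx": 0, "ry": 0, "rz": 0, "hand": 0}, {"x": 258, "y": -386, "z": 0, "rx": 0, "ry": 0, "rz": 0, "hand": 0}, {"x": 258, "y": -386, "z": 0, "rx": 0, "ry": 0, "rz": 0, "hand": 0}, {"x": 258, "y": -386, "z": 0, "rx": 0, "ry": 0, "rz": 0, "hand": 0}, {"x": 258, "y": -386, "z": 0, "rx": 0, "ry": 0, "rz": 0, "hand": 0}, {"x": 258, "y": -386, "z": 0, "rx": 0, "ry": 0, "rz": 0, "hand": 0}, {"x": 258, "y": -386, "z": 0, "rx": 0, "ry": 0, "rz": 0, "hand": 0}, {"x": 258, "y": -386, "z": 0, "rx": 0, "ry": 0, "rz": 0, "hand": 0}, {"x": 258, "y": -386, "z": 0, "rx": 0, "ry": 0, "rz": 0, "hand": 0}])

```text
t: 1.1
ee_pos: [0.4814, 0.0975, 0.2312]
tool_rot: [0.144, 0.99, 0.0, -0.0]
contact_force: [1.7, 1.4, -0.6]
grip_width: -0.0001
grip_force: 0.0
```

Request:
play_rows(series=[{"x": 258, "y": -386, "z": 0, "rx": 0, "ry": 0, "rz": 0, "hand": 0}])

```text
t: 1.18
ee_pos: [0.5046, 0.0628, 0.2311]
tool_rot: [0.144, 0.99, 0.0, -0.0]
contact_force: [0.9, 1.5, -0.0]
grip_width: 0.0003
grip_force: 0.0
```

Request:
play_rows(series=[{"x": 0, "y": 0, "z": 0, "rx": 0, "ry": 0, "rz": 0, "hand": 0}, {"x": 0, "y": 0, "z": 0, "rx": 0, "ry": 0, "rz": 0, "hand": 0}, {"x": 0, "y": 0, "z": 0, "rx": 0, "ry": 0, "rz": 0, "hand": 0}])

```text
t: 1.43
ee_pos: [0.5036, 0.0651, 0.231]
tool_rot: [0.144, 0.99, 0.0, -0.001]
contact_force: [-0.8, -0.9, -0.1]
grip_width: -0.0001
grip_force: 0.0
```

Request:
play_rows(series=[{"x": 13, "y": -19, "z": -30, "rx": 0, "ry": 0, "rz": 0, "hand": 0}, {"x": 13, "y": -19, "z": -60, "rx": 0, "ry": 0, "rz": 0, "hand": 0}, {"x": 13, "y": -19, "z": -90, "rx": 0, "ry": 0, "rz": 0, "hand": 0}, {"x": 13, "y": -19, "z": -120, "rx": 0, "ry": 0, "rz": 0, "hand": 0}, {"x": 13, "y": -19, "z": -145, "rx": 0, "ry": 0, "rz": 0, "hand": 0}, {"x": 13, "y": -19, "z": -160, "rx": 0, "ry": 0, "rz": 0, "hand": 0}, {"x": 13, "y": -19, "z": -160, "rx": 0, "ry": 0, "rz": 0, "hand": 0}, {"x": 13, "y": -19, "z": -160, "rx": 0, "ry": 0, "rz": 0, "hand": 0}, {"x": 13, "y": -19, "z": -160, "rx": 0, "ry": 0, "rz": 0, "hand": 0}])

```text
t: 2.18
ee_pos: [0.5174, 0.0465, 0.0726]
tool_rot: [0.143, 0.99, 0.0, 0.001]
contact_force: [0.3, 0.1, 0.8]
grip_width: -0.0002
grip_force: 0.0
```

```bash
python3 - <<'E'
from h import *
a=[manip.read_camera(n)[0][:,:,::-1] for n in("top","side")]
f=lambda p:cv2.resize(p,None,fx=3,fy=3,interpolation=2)
cv2.imwrite("pics/a.png",np.hstack([f(a[0][100:250,180:310]),f(a[1][110:260,200:335])]))
E
```

```text
(no output)
```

View pics/a.png

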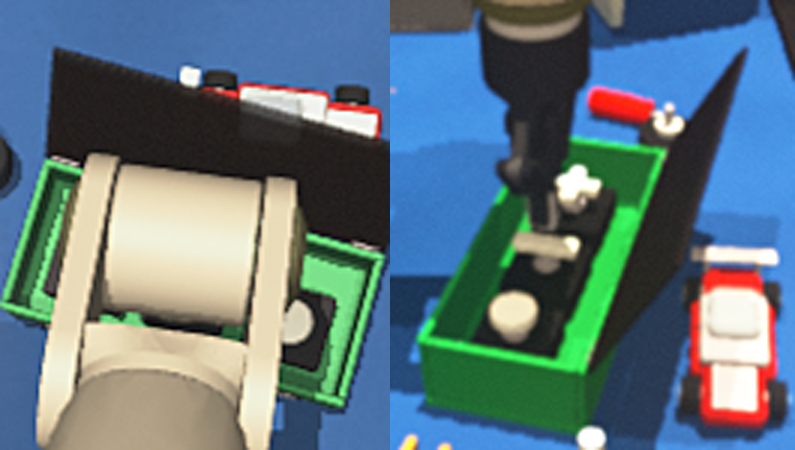

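The crop shows the closed fingertips just above the bar cap (about (545,240)), clear of the lid and the tray. Pressing slowly.

Request:
play_rows(series=[{"x": 0, "y": 0, "z": -6, "rx": 0, "ry": 0, "rz": 0, "hand": 0}, {"x": 0, "y": 0, "z": -11, "rx": 0, "ry": 0, "rz": 0, "hand": 0}, {"x": 0, "y": 0, "z": -14, "rx": 0, "ry": 0, "rz": 0, "hand": 0}, {"x": 0, "y": 0, "z": -16, "rx": 0, "ry": 0, "rz": 0, "hand": 0}, {"x": 0, "y": 0, "z": -18, "rx": 0, "ry": 0, "rz": 0, "hand": 0}, {"x": 0, "y": 0, "z": -18, "rx": 0, "ry": 0, "rz": 0, "hand": 0}])

```text
t: 2.78
ee_pos: [0.5169, 0.0459, 0.053]
tool_rot: [0.143, 0.99, 0.0, -0.0]
contact_force: [-0.4, -0.6, -0.5]
grip_width: -0.0002
grip_force: 0.0
```

Request:
play_rows(series=[{"x": 0, "y": 0, "z": -2, "rx": 0, "ry": 0, "rz": 0, "hand": 0}, {"x": 0, "y": 0, "z": -4, "rx": 0, "ry": 0, "rz": 0, "hand": 0}, {"x": 0, "y": 0, "z": -5, "rx": 0, "ry": 0, "rz": 0, "hand": 0}, {"x": 0, "y": 0, "z": -5, "rx": 0, "ry": 0, "rz": 0, "hand": 0}])

```text
t: 3.12
ee_pos: [0.517, 0.0459, 0.0481]
tool_rot: [0.143, 0.99, -0.0, -0.0]
contact_force: [-0.2, -0.5, -0.3]
grip_width: 0.0001
grip_force: 0.0
```

```bash
python3 - <<'E'
from h import *
p=manip.read_camera("side")[0][:,:,::-1]
s=manip.read_state();print(s["ee_pos"],s["contact_force"])
cv2.imwrite("pics/b.png",cv2.resize(p[140:250,205:315],None,fx=5,fy=5,interpolation=2))
E
```

```text
[0.51695072 0.0458743  0.0481189 ] [-0.9277348  -0.14237623 -0.36761539]
```

View pics/b.png

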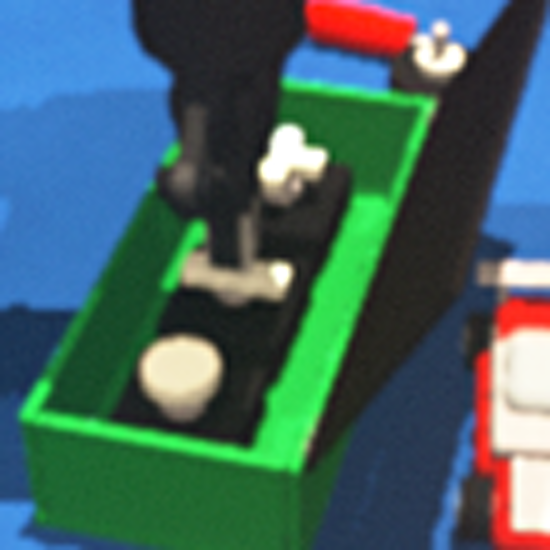

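The bar cap under the tip now sits visibly lower. I'll lift off and go above the disc.

Request:
play_rows(series=[{"x": 0, "y": 0, "z": 15, "rx": 0, "ry": 0, "rz": 0, "hand": 0}, {"x": 0, "y": 0, "z": 35, "rx": 0, "ry": 0, "rz": 0, "hand": 0}, {"x": -12, "y": -40, "z": 35, "rx": 0, "ry": 0, "rz": 0, "hand": 0}, {"x": -22.5, "y": -76, "z": 30, "rx": 0, "ry": 0, "rz": 0, "hand": 0}, {"x": -22.5, "y": -76, "z": 25, "rx": 0, "ry": 0, "rz": 0, "hand": 0}, {"x": -22.5, "y": -76, "z": 25, "rx": 0, "ry": 0, "rz": 0, "hand": 0}])

```text
t: 3.67
ee_pos: [0.4938, -0.0314, 0.0727]
tool_rot: [0.145, 0.989, 0.0, -0.001]
contact_force: [-0.5, -0.2, 1.0]
grip_width: -0.0001
grip_force: 0.0
```

```bash
cat > caps.py <<'E'
from h import *
p,d=manip.read_camera("side"); W=cloud("side",d); d0=np.load("side0.npz"); W0=cloud("side",d0["d"])
hsv=lambda q:cv2.cvtColor(q,cv2.COLOR_RGB2HSV)
for n,c in dict(bar=(.517,.0465),disc=(.4944,-.0301),cross=(.5396,.123)).items():
    o=[]
    for P,w in((d0["p"],W0),(p,W)):
        h=hsv(P); m=(h[...,1]<90)&(h[...,2]>110)&(np.hypot(w[...,0]-c[0],w[...,1]-c[1])<.03)&(w[...,2]>.035)&(w[...,2]<.068)
        z=w[m][:,2]; o.append((m.sum(),np.percentile(z,[50,75,90]).round(4) if len(z) else None))
    print(n,o)
print(manip.read_state()["ee_pos"])
E
python3 caps.py
```

```text
bar [(np.int64(164), array([0.0564, 0.0579, 0.0587])), (np.int64(126), array([0.0465, 0.0477, 0.0488]))]
disc [(np.int64(179), array([0.0576, 0.0583, 0.059 ])), (np.int64(165), array([0.0575, 0.0585, 0.0589]))]
cross [(np.int64(142), array([0.0567, 0.058 , 0.0585])), (np.int64(141), array([0.0568, 0.0579, 0.0587]))]
[ 0.49422878 -0.03039188  0.07300768]
```

The bar is down about 10 mm and stays there. Next is the disc, then the cross.

Request:
play_rows(series=[{"x": 0, "y": 0, "z": -7, "rx": 0, "ry": 0, "rz": 0, "hand": 0}, {"x": 0, "y": 0, "z": -13, "rx": 0, "ry": 0, "rz": 0, "hand": 0}, {"x": 0, "y": 0, "z": -16, "rx": 0, "ry": 0, "rz": 0, "hand": 0}, {"x": 0, "y": 0, "z": -19, "rx": 0, "ry": 0, "rz": 0, "hand": 0}, {"x": 0, "y": 0, "z": -22, "rx": 0, "ry": 0, "rz": 0, "hand": 0}, {"x": 0, "y": 0, "z": -24, "rx": 0, "ry": 0, "rz": 0, "hand": 0}, {"x": 0, "y": 0, "z": -25, "rx": 0, "ry": 0, "rz": 0, "hand": 0}, {"x": 0, "y": 0, "z": -25, "rx": 0, "ry": 0, "rz": 0, "hand": 0}])

```text
t: 4.38
ee_pos: [0.4945, -0.0301, 0.0481]
tool_rot: [0.143, 0.99, -0.0, -0.0]
contact_force: [0.1, 0.5, 0.1]
grip_width: -0.0002
grip_force: 0.0
```

Request:
play_rows(series=[{"x": 0, "y": 0, "z": 15, "rx": 0, "ry": 0, "rz": 0, "hand": 0}, {"x": 0, "y": 0, "z": 40, "rx": 0, "ry": 0, "rz": 0, "hand": 0}, {"x": 11, "y": 38, "z": 40, "rx": 0, "ry": 0, "rz": 0, "hand": 0}, {"x": 22, "y": 76, "z": 40, "rx": 0, "ry": 0, "rz": 0, "hand": 0}, {"x": 33, "y": 114, "z": 40, "rx": 0, "ry": 0, "rz": 0, "hand": 0}, {"x": 45, "y": 153, "z": 35, "rx": 0, "ry": 0, "rz": 0, "hand": 0}, {"x": 45, "y": 153, "z": 25, "rx": 0, "ry": 0, "rz": 0, "hand": 0}, {"x": 45, "y": 153, "z": 25, "rx": 0, "ry": 0, "rz": 0, "hand": 0}, {"x": 45, "y": 153, "z": 25, "rx": 0, "ry": 0, "rz": 0, "hand": 0}])

```text
t: 5.13
ee_pos: [0.539, 0.1225, 0.0728]
tool_rot: [0.143, 0.99, -0.0, -0.001]
contact_force: [-0.2, -1.0, -0.4]
grip_width: 0.0001
grip_force: 0.0
```

```bash
python3 caps.py
```

```text
bar [(np.int64(164), array([0.0564, 0.0579, 0.0587])), (np.int64(146), array([0.0466, 0.0477, 0.0487]))]
disc [(np.int64(179), array([0.0576, 0.0583, 0.059 ])), (np.int64(161), array([0.0477, 0.0484, 0.0489]))]
cross [(np.int64(142), array([0.0567, 0.058 , 0.0585])), (np.int64(133), array([0.0568, 0.0579, 0.0585]))]
[0.53927818 0.12189853 0.07332032]
```

Request:
play_rows(series=[{"x": 0, "y": 0, "z": -7, "rx": 0, "ry": 0, "rz": 0, "hand": 0}, {"x": 0, "y": 0, "z": -13, "rx": 0, "ry": 0, "rz": 0, "hand": 0}, {"x": 0, "y": 0, "z": -16, "rx": 0, "ry": 0, "rz": 0, "hand": 0}, {"x": 0, "y": 0, "z": -19, "rx": 0, "ry": 0, "rz": 0, "hand": 0}, {"x": 0, "y": 0, "z": -22, "rx": 0, "ry": 0, "rz": 0, "hand": 0}, {"x": 0, "y": 0, "z": -24, "rx": 0, "ry": 0, "rz": 0, "hand": 0}, {"x": 0, "y": 0, "z": -25, "rx": 0, "ry": 0, "rz": 0, "hand": 0}, {"x": 0, "y": 0, "z": -25, "rx": 0, "ry": 0, "rz": 0, "hand": 0}])

```text
t: 5.85
ee_pos: [0.5395, 0.1229, 0.0481]
tool_rot: [0.143, 0.99, 0.0, -0.0]
contact_force: [0.6, -0.8, 0.3]
grip_width: 0.0
grip_force: 0.0
```

Request:
play_rows(series=[{"x": 0, "y": 0, "z": 15, "rx": 0, "ry": 0, "rz": 0, "hand": 0}, {"x": 0, "y": 0, "z": 45, "rx": 0, "ry": 0, "rz": 0, "hand": 0}, {"x": 0, "y": 0, "z": 80, "rx": 0, "ry": 0, "rz": 0, "hand": 0}, {"x": 0, "y": 0, "z": 120, "rx": 0, "ry": 0, "rz": 0, "hand": 0}, {"x": 0, "y": 0, "z": 155, "rx": 0, "ry": 0, "rz": 0, "hand": 0}, {"x": 0, "y": 0, "z": 180, "rx": 0, "ry": 0, "rz": 0, "hand": 0}, {"x": 0, "y": 0, "z": 180, "rx": 0, "ry": 0, "rz": 0, "hand": 0}])

```text
t: 6.43
ee_pos: [0.5411, 0.1233, 0.2338]
tool_rot: [0.143, 0.99, 0.001, 0.005]
contact_force: [0.3, -0.7, 0.9]
grip_width: 0.0002
grip_force: 0.0
```

```bash
python3 caps.py
```

```text
bar [(np.int64(164), array([0.0564, 0.0579, 0.0587])), (np.int64(145), array([0.0467, 0.0479, 0.0486]))]
disc [(np.int64(179), array([0.0576, 0.0583, 0.059 ])), (np.int64(168), array([0.0475, 0.0484, 0.0491]))]
cross [(np.int64(142), array([0.0567, 0.058 , 0.0585])), (np.int64(126), array([0.0471, 0.0478, 0.0485]))]
[0.54022772 0.12326209 0.23074286]
```

All three are down about 10 mm. Now I'll go over and behind the lid.

Request:
play_rows(series=[{"x": 26, "y": -24, "z": 5, "rx": 0, "ry": 0, "rz": 0, "hand": 0}, {"x": 52, "y": -48, "z": 5, "rx": 0, "ry": 0, "rz": 0, "hand": 0}, {"x": 78, "y": -72, "z": 5, "rx": 0, "ry": 0, "rz": 0, "hand": 0}, {"x": 104, "y": -96, "z": 5, "rx": 0, "ry": 0, "rz": 0, "hand": 0}, {"x": 130, "y": -120, "z": 5, "rx": 0, "ry": 0, "rz": 0, "hand": 0}, {"x": 134, "y": -121, "z": 0, "rx": 0, "ry": 0, "rz": 0, "hand": 0}, {"x": 134, "y": -121, "z": 0, "rx": 0, "ry": 0, "rz": 0, "hand": 0}])

```text
t: 7.07
ee_pos: [0.6739, 0.0007, 0.2245]
tool_rot: [0.144, 0.99, 0.0, -0.003]
contact_force: [-0.8, 0.7, -0.4]
grip_width: 0.0001
grip_force: 0.0
```

Request:
play_rows(series=[{"x": 0, "y": 0, "z": -25, "rx": 0, "ry": 0, "rz": 0, "hand": 0}, {"x": 0, "y": 0, "z": -50, "rx": 0, "ry": 0, "rz": 0, "hand": 0}, {"x": 0, "y": 0, "z": -75, "rx": 0, "ry": 0, "rz": 0, "hand": 0}, {"x": 0, "y": 0, "z": -78, "rx": 0, "ry": 0, "rz": 0, "hand": 0}, {"x": 0, "y": 0, "z": -78, "rx": 0, "ry": 0, "rz": 0, "hand": 0}, {"x": 0, "y": 0, "z": -78, "rx": 0, "ry": 0, "rz": 0, "hand": 0}])

```text
t: 7.57
ee_pos: [0.6736, 0.0025, 0.1516]
tool_rot: [0.143, 0.99, 0.0, 0.001]
contact_force: [-0.2, -0.4, 0.6]
grip_width: 0.0
grip_force: 0.0
```

```bash
python3 - <<'E'
from h import *
p=manip.read_camera("side")[0][:,:,::-1]
s=manip.read_state();print(s["ee_pos"],s["contact_force"])
cv2.imwrite("pics/c.png",cv2.resize(p[50:260,190:380],None,fx=2.7,fy=2.7,interpolation=2))
E
```

```text
[0.67390144 0.00227826 0.15216153] [-0.2978493  -0.3965554   0.21036772]
```

View pics/c.png

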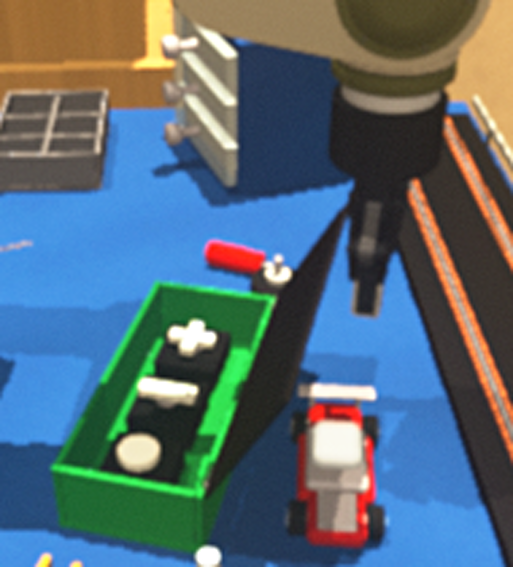

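The view shows the fingertips behind the lid (crop (365,300)), above the car and touching nothing. Now I'll push the lid forward to upright.

Request:
play_rows(series=[{"x": -10, "y": 3, "z": 0, "rx": 0, "ry": 0, "rz": 0, "hand": 0}, {"x": -20, "y": 6, "z": 0, "rx": 0, "ry": 0, "rz": 0, "hand": 0}, {"x": -30, "y": 9, "z": 2, "rx": 0, "ry": 0, "rz": 0, "hand": 0}, {"x": -40, "y": 12, "z": 4, "rx": 0, "ry": 0, "rz": 0, "hand": 0}, {"x": -50, "y": 15, "z": 6, "rx": 0, "ry": 0, "rz": 0, "hand": 0}, {"x": -60, "y": 18, "z": 8, "rx": 0, "ry": 0, "rz": 0, "hand": 0}, {"x": -68, "y": 20, "z": 8, "rx": 0, "ry": 0, "rz": 0, "hand": 0}, {"x": -76, "y": 22, "z": 8, "rx": 0, "ry": 0, "rz": 0, "hand": 0}, {"x": -76, "y": 22, "z": 8, "rx": 0, "ry": 0, "rz": 0, "hand": 0}])

```text
t: 8.37
ee_pos: [0.5966, 0.0243, 0.1593]
tool_rot: [0.143, 0.99, 0.0, 0.0]
contact_force: [0.2, 0.4, -0.2]
grip_width: -0.0005
grip_force: 0.0
```

Request:
play_rows(series=[{"x": -12, "y": 3.5, "z": 0, "rx": 0, "ry": 0, "rz": 0, "hand": 0}, {"x": -23, "y": 7, "z": -1, "rx": 0, "ry": 0, "rz": 0, "hand": 0}, {"x": -34, "y": 10, "z": -4, "rx": 0, "ry": 0, "rz": 0, "hand": 0}, {"x": -45, "y": 13, "z": -9, "rx": 0, "ry": 0, "rz": 0, "hand": 0}, {"x": -56, "y": 16, "z": -15, "rx": 0, "ry": 0, "rz": 0, "hand": 0}, {"x": -65, "y": 19, "z": -23, "rx": 0, "ry": 0, "rz": 0, "hand": 0}, {"x": -74, "y": 22, "z": -32, "rx": 0, "ry": 0, "rz": 0, "hand": 0}, {"x": -81, "y": 24, "z": -42, "rx": 0, "ry": 0, "rz": 0, "hand": 0}, {"x": -86, "y": 25, "z": -53, "rx": 0, "ry": 0, "rz": 0, "hand": 0}, {"x": -90, "y": 27, "z": -65, "rx": 0, "ry": 0, "rz": 0, "hand": 0}])

```text
t: 9.2
ee_pos: [0.5075, 0.0508, 0.0933]
tool_rot: [0.143, 0.99, -0.0, 0.0]
contact_force: [-0.3, -0.5, 0.8]
grip_width: -0.0001
grip_force: 0.4
```

```bash
python3 - <<'E'
from h import *
p=manip.read_camera("side")[0][:,:,::-1]
s=manip.read_state();print(s["ee_pos"],s["contact_force"])
cv2.imwrite("pics/d.png",cv2.resize(p[50:260,190:380],None,fx=2.7,fy=2.7,interpolation=2))
E
```

```text
[0.50577744 0.05126528 0.09100657] [-1.72885103  0.70550741 -2.30128973]
```

View pics/d.png

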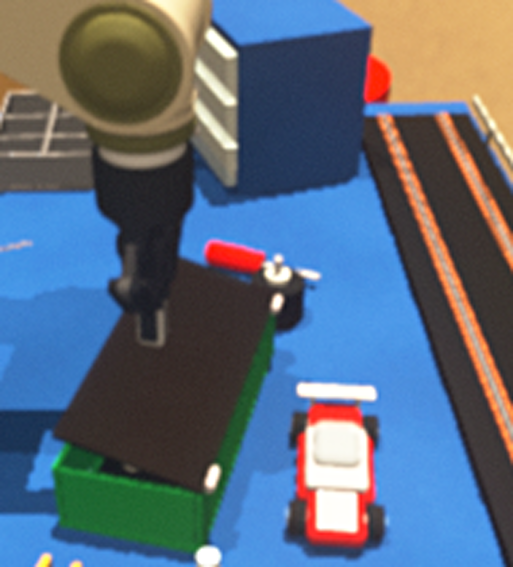

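The lid is nearly shut, at about 15°, with the tip on its outer face. Press the rest down.

Request:
play_rows(series=[{"x": -2, "y": 1, "z": -5, "rx": 0, "ry": 0, "rz": 0, "hand": 0}, {"x": -3, "y": 1, "z": -10, "rx": 0, "ry": 0, "rz": 0, "hand": 0}, {"x": -4, "y": 1, "z": -15, "rx": 0, "ry": 0, "rz": 0, "hand": 0}, {"x": -4, "y": 1, "z": -18, "rx": 0, "ry": 0, "rz": 0, "hand": 0}, {"x": -4, "y": 1, "z": -20, "rx": 0, "ry": 0, "rz": 0, "hand": 0}, {"x": -4, "y": 1, "z": -21, "rx": 0, "ry": 0, "rz": 0, "hand": 0}, {"x": -4, "y": 1, "z": -21, "rx": 0, "ry": 0, "rz": 0, "hand": 0}])

```text
t: 9.83
ee_pos: [0.5036, 0.0518, 0.0722]
tool_rot: [0.143, 0.99, -0.0, -0.0]
contact_force: [1.0, -0.1, 0.6]
grip_width: 0.0001
grip_force: 0.0
```

Request:
play_rows(series=[{"x": 0, "y": 0, "z": -1, "rx": 0, "ry": 0, "rz": 0, "hand": 0}, {"x": 0, "y": 0, "z": -1, "rx": 0, "ry": 0, "rz": 0, "hand": 0}])

```text
t: 10.0
ee_pos: [0.5036, 0.0518, 0.0714]
tool_rot: [0.143, 0.99, 0.0, 0.0]
contact_force: [0.2, 0.2, 0.8]
grip_width: -0.0001
grip_force: 0.0
```

Request:
play_rows(series=[{"x": 0, "y": 0, "z": -1, "rx": 0, "ry": 0, "rz": 0, "hand": 0}, {"x": 0, "y": 0, "z": -1, "rx": 0, "ry": 0, "rz": 0, "hand": 0}])

```text
t: 10.17
ee_pos: [0.5036, 0.0519, 0.0706]
tool_rot: [0.143, 0.99, -0.0, 0.0]
contact_force: [0.7, 0.0, 1.0]
grip_width: 0.0002
grip_force: 0.7
```

Request:
play_rows(series=[{"x": 0, "y": 0, "z": -1, "rx": 0, "ry": 0, "rz": 0, "hand": 0}, {"x": 0, "y": 0, "z": -1, "rx": 0, "ry": 0, "rz": 0, "hand": 0}])

```text
t: 10.33
ee_pos: [0.5037, 0.0519, 0.0704]
tool_rot: [0.143, 0.99, -0.0, 0.001]
contact_force: [-3.9, 0.5, 12.7]
grip_width: -0.0002
grip_force: 6.1
```

The lid bottomed at z = 70.4 mm with 12.7 N, so it is shut on the rim. I'll lift away and check.

Request:
play_rows(series=[{"x": 0, "y": 0, "z": 10, "rx": 0, "ry": 0, "rz": 0, "hand": 0}, {"x": 0, "y": 0, "z": 40, "rx": 0, "ry": 0, "rz": 0, "hand": 0}, {"x": 0, "y": 0, "z": 80, "rx": 0, "ry": 0, "rz": 0, "hand": 0}, {"x": -20, "y": 30, "z": 110, "rx": 0, "ry": 0, "rz": 0, "hand": 0}, {"x": -40, "y": 60, "z": 130, "rx": 0, "ry": 0, "rz": 0, "hand": 0}, {"x": -60, "y": 95, "z": 140, "rx": 0, "ry": 0, "rz": 0, "hand": 0}, {"x": -80, "y": 130, "z": 140, "rx": 0, "ry": 0, "rz": 0, "hand": 0}, {"x": -100, "y": 165, "z": 140, "rx": 0, "ry": 0, "rz": 0, "hand": 0}, {"x": -100, "y": 165, "z": 140, "rx": 0, "ry": 0, "rz": 0, "hand": 0}, {"x": -100, "y": 165, "z": 140, "rx": 0, "ry": 0, "rz": 0, "hand": 0}])

```text
t: 11.17
ee_pos: [0.4024, 0.2184, 0.2095]
tool_rot: [0.141, 0.99, 0.0, 0.0]
contact_force: [-0.2, -0.9, -0.2]
grip_width: -0.0003
grip_force: 0.0
```

```bash
python3 - <<'E'
from h import *
p,d=manip.read_camera("side"); W=cloud("side",d)
C=np.array([.5247,.0442]);ex=np.array([.959,-.283]);ey=np.array([.283,.959])
r=W[...,:2]-C; cx=r@ex; cy=r@ey
m=(p.max(2)<70)&(abs(cx)<.055)&(abs(cy)<.12)&(W[...,2]>.05)&(W[...,2]<.15)
A=np.c_[cx[m],cy[m],np.ones(m.sum())]; print(m.sum(),np.linalg.lstsq(A,W[m][:,2],rcond=None)[0],np.median(W[m][:,2]))
cv2.imwrite("pics/e.png",cv2.resize(p[50:330,150:400,::-1],None,fx=2.1,fy=2.1,interpolation=2))
E
```

```text
3164 [ 0.00051892 -0.00074746  0.07048092] 0.07048652276948153
```

View pics/e.png

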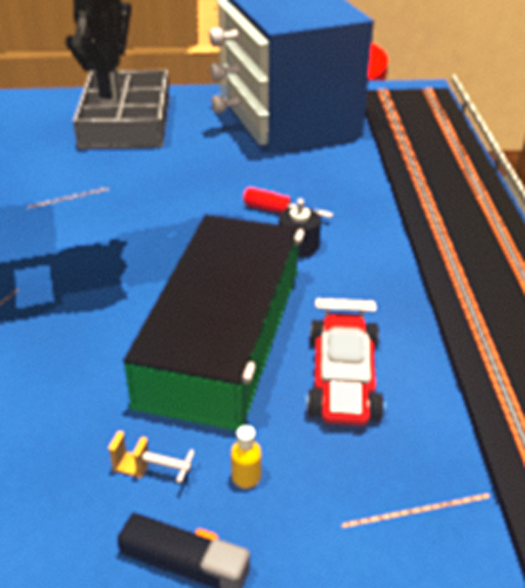

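The lid lies flat (tilt 0.0005, top at 70.5 mm), and the car and the other things haven't moved.

```bash
python3 -c "
from plant import manip
print(manip.job_done())"
```

```text
the job is handed in; nothing more can be done
None
```

I pressed the bar, round and cross plungers in that order, each about 10 mm down and still there when last seen before the lid closed, then pushed the lid flat shut; nothing else in view had moved, and I handed the job in at about 11 s.

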